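# Lock the two-deck shaker with its transit pin

### The job

Lock the shaker for transport: take the thick lock pin with the flat head from the pin stand, push it through the hole in the upper deck, feel for the hole in the hidden lower deck, draw both decks to the lock hole in the bed and push the pin fully home so that its collar rests on the upper deck, then let go. Be gentle: touch slowly and never lean hard on the machine with the pin or the gripper (40 N is the limit), and leave the thin rod and the other things on the bench where they stand.

Things in the scene. Friction and masses are not known exactly. Their poses are not given: they have to be found in the camera images.
- shaker: Bench shaker, fixed. Grey bed 240 (x) x 360 (y) x 60 mm high; white guide rails on its long sides rise to 88 mm above the bench. An upper and a hidden lower deck slide on it along the shaker's y only and stay where left. Holes of bed and both decks: round, 13.5 mm, plain edges, all at shaker x = -50 mm. Origin: centre of the underside; z up, y along the slide.
- lock_hole (a point): Centre of the mouth of the blind lock hole in the bed, 60 mm above the bench, 34 mm deep, at shaker x = -50 mm, y = 0; axes as the shaker. Covered by the decks.
- lower_level (a point): Point fixed to the bed, straight above the lock hole at the height of the lower deck's top, 74 mm. Lower deck: steel plate 190 x 170 x 12 mm (62 to 74 mm above the bench), hidden; its place is not reported. Its hole starts anywhere from 5 to 28 mm from this point towards shaker +y. It can slide 32 mm either way; about 4 N drags it.
- deck_hole (a point): Centre of the upper deck's hole at its top face, 88 mm above the bench; moves with that deck. Upper deck: aluminium plate 205 x 270 x 12 mm (76 to 88 mm above the bench), slides 34 mm either way from the lock position; about 1.5 N drags it. Three 48 mm flask cups and a low fence, up to 35 mm above its top, stand on its half away from the hole (shaker x over 35 mm).
- pin_stand: Grey plastic block 70 (x) x 170 (y) x 64 mm, fixed, with two 13.5 mm upright through holes at y = -45 and +45 mm; the lock pin stands in one, the thin rod in the other, either way round. Origin: centre of the underside.
- lock_pin: Steel lock pin, 0.09 to 0.16 kg, upright in the stand, collar on its top. Shank 12 mm thick, 50 mm long, its last 4 mm tapering to a 9.5 mm flat end; round collar 30 mm across, 50 to 55 mm above the foot; above it a flat head 28 (pin x) x 14 (pin y) x 38 mm high, 55 to 93 mm above the foot: take it across the 14 mm. Origin: centre of the foot's end; z up along the pin.
- pin_tip (a point): Centre of the end face of the lock pin's foot (same point as the pin's origin). With the pin fully home it lies 22 mm below the lock hole's mouth.
- thin_rod: Another steel rod, not to be used: 9 mm shank, 24 mm collar, thin round neck and round knob 22 mm across, top 86 mm above its foot. Stands in the stand's other hole. Origin: centre of the foot's end face.
- beaker: Empty glass beaker, 68 mm across, 85 mm high; to be left alone. Origin: centre of the underside.
- reagent: Amber bottle with black cap, 60 mm across, 130 mm high; to be left alone. Origin: centre of the underside.
- pot: Yellow plastic pot, 70 mm across, 70 mm high; to be left alone. Origin: centre of the underside.
- driver: Screwdriver lying on the bench; to be left alone.
- clamp_ring: Dark steel ring, 56 mm across, 12 mm thick, lying flat; to be left alone. Origin: centre of the underside.
There are look-alikes about, which are no part of the job. Leave any red look-alike of the lock_pin alone.

How it is judged:
On the way:
1. the pin's foot has gone through the upper deck and into the hole of the lower deck (z of pin_tip in the frame of lock_hole below 0.008 m and x of pin_tip in the frame of lock_hole between -0.006 and 0.006 m and y of pin_tip in the frame of lock_hole between -0.036 and 0.036 m), for 0.05 s.
At the end, for the whole second after the job is handed in: The lock pin stands upright (within 0.08 rad) through both decks in the bed's lock hole, its foot at least 19.5 mm below the hole's mouth (22 mm is fully home) and within 4 mm of its axis, at rest and released (z of pin_tip in the frame of lock_hole below -0.0195 m and horizontal distance between pin_tip and lock_hole below 0.004 m and angle between lock_pin's own z axis and vertical below 0.08 rad and linear speed of lock_pin below 0.02 m/s and contact force between the fingers and lock_pin below 0.1 N); the robot touches nothing.
It fails at once if the pin presses on the shaker with more than 40 N (contact force between lock_pin and shaker above 40 N).
It fails at once if the gripper presses on the shaker with more than 40 N (contact force between the fingers and shaker above 40 N).
It fails at once if the thin rod is moved more than 15 mm (distance of thin_rod from where it was at the start of the episode above 0.015 m).
It fails at once if the beaker, bottle, pot, screwdriver or ring is moved more than 30 mm (distance of any of beaker, reagent, pot, driver, clamp_ring from where it was at the start of the episode above 0.03 m).
It also fails if it takes over 58 s, if anything falls off the work surface, if the arm or the gripper's body presses on something with over 40 N, if the wrist force passes 120 N, or if a joint passes its speed limit or range.

### The arm

A 6-joint arm with a two-finger parallel gripper is mounted at the origin on the work surface. World frame = base frame: x ahead of the robot, y to its left, z up, the work surface at z = 0. Lengths are in m, angles in rad, forces in N, time in s.
With the tool pointing down it reaches from about 0.35 to 0.775 m from the base axis. Payload 7.3 kg.
Tool frame: the origin (TCP) lies on the centre line of the jaws, within the pads' length; the fingertips stand 11 mm ahead of it and the grasp point (between the pads) lies 8 mm behind it; y points along the fingers, z is the direction in which the jaws open and shut, and the axes are right-handed (so a half turn about y gives the same grasp; the last joint's range is limited). The gripper opens to 92 mm and grips with 3 to 60 N. Pads are 19 mm wide; open, the fingers measure 130 mm over their backs; the gripper's body (75 mm by 190 mm) begins 47 mm behind the grasp point.
Start: joints at [-1.397, 0.342, 1.524, -0, 1.275, -0.146], TCP at [0.165, -0.498, 0.238] pointing down, gripper open.
Joint ranges: [-2.53, 2.53], [-0.77, 2.02], [0.04, 2.7], [-1, 4.14], [0.28, 2.66], [-3.11, 3.11]. Speed limits (rad/s): [2.57, 2.57, 3.14, 3.14, 3.14, 3.14].

### API

Orientations are given as [roll, pitch, yaw] about the fixed x, y, z axes, in that order (R = Rz(yaw) Ry(pitch) Rx(roll)).
In Python, from cell import robot, cams gives the robot as it stands.
- The arm moves only by the tool apply_moves, never from a script. Its argument "plan" is a list of rows, each a list of 7 numbers: the shift along the tool's x, y, z in m, then the turn, a rotation vector about the tool's x, y, z in degrees, then the gripper command: -1 is fully open, 1 is shut, values between are in proportion. A call has exactly 5 rows; each row is the pose to reach, as a shift and turn from the pose commanded when the call began, along the tool's axes at that moment; what a row does not reach only later rows make up. A row lasts 1/8 s, in which the tool goes at most 62.5 mm and 10.7 degrees, less where a joint would pass 70% of its speed; a pose out of reach is approached as far as the arm can. A call with a gripper value outside its range is refused whole. The fingers move at their own pace and stop on an object; "squeeze" is the grip in N (left out, the last holds). Time passes only in rows, so rows that repeat a pose let the fingers close, or fill a call up. It gives the time, the measured TCP pose, the force and the opening at its end, in the units of the state.
- robot.observe(): the state, without advancing time (a new reading comes with each control period).
- cams.read_camera(name): name is "side" or "top"; returns the picture (480x640x3 uint8, blue, green, red); there is no depth.
- cams.calibration(name): a dict with "fx", "fy", "cx", "cy" (pixels), "extrinsics" (4x4, takes a point from world to camera coordinates). Camera axes: x right, y up, looking along -z (the intrinsics and any distortion apply to the point x, -y, -z); pixel columns grow to the right and rows downward; lengths in m; the calibration is good to about 2 mm. A picture is of the moment at which its call begins. calibration takes no time and is no camera call.
- robot.hand_in(): hands the job in, once; it reports no verdict.
The state is a dict: "time": time; "qpos": joint angles; "qvel": joint speeds; "joint_efforts": joint torques, N m; "tool_pos": TCP position; "tool_rot": TCP orientation; "contact_force": force on the tool from outside, world axes, zero at the start; "torque": the same for the moment, N m; "opening": finger opening in m.
Only numpy, scipy, OpenCV 4.12 (cv2) and the standard library are available. Lean on these libraries where they do the work, as an engineer would, in place of code of your own. Each camera call takes 0.05 s, during which the arm holds its last target. There are 200 camera calls.

## Working session

There is one attempt and no reset: what is moved stays moved. The work goes in short steps, Python scripts to look and compute and a tool call to move; the robot and the scene stay as the last step left them, time stands still between calls to the robot, and variables do not carry over. Pictures are saved under pics/ and viewed, about 8 in all and at most 12, crops included, and the job is handed in when it is done.

Besides the shell and the picture viewer there is one more tool, called after "Emit:" as name(argument=value, ...), one argument or row to a line, values as JSON. apply_moves: Moves the arm, as the interface text tells. Its arguments: {"type":"object","properties":{"plan":{"type":"array","items":{"type":"array","items":{"type":"number"}}},"squeeze":{"type":"number"}},"required":["plan"]}

```bash
ls; mkdir -p pics; python3 - <<'E'
from cell import robot,cams
import cv2,numpy as np
np.set_printoptions(precision=4,suppress=True)
print(robot.observe())
for n in("side","top"):
    cv2.imwrite(f"pics/{n}0.png",cams.read_camera(n)); print(n,cams.calibration(n))
E
```

```text
pics
{'time': 0.0, 'qpos': array([-1.397 ,  0.3427,  1.525 , -0.    ,  1.2754, -0.146 ]), 'qvel': array([-0.0027, -0.0008, -0.0005,  0.0004,  0.0003, -0.0009]), 'joint_efforts': array([  0.0002, -43.1244, -24.4223,   0.0719,   0.056 ,  -0.0001]), 'tool_pos': array([ 0.165, -0.498,  0.237]), 'tool_rot': array([-1.5723,  0.0002, -2.8218]), 'contact_force': array([-0.9505,  0.049 ,  0.4612]), 'torque': array([0.0152, 0.0024, 0.0126]), 'opening': 0.09173858064056814}
side {'fx': 437.8161864599948, 'fy': 437.8161864599948, 'cx': 318.2220661701717, 'cy': 235.89663322839755, 'extrinsics': array([[ 0.9952, -0.0953,  0.0213, -0.5099],
       [ 0.0271,  0.4787,  0.8776, -0.0825],
       [-0.0938, -0.8728,  0.479 , -1.0012],
       [ 0.    ,  0.    ,  0.    ,  1.    ]])}
top {'fx': 526.5901442047779, 'fy': 526.5901442047779, 'cx': 325.3279077445956, 'cy': 231.11177724812507, 'extrinsics': array([[-0.0289, -0.9996,  0.0024, -0.0131],
       [ 0.9969, -0.0286,  0.0736, -0.5258],
       [-0.0735,  0.0045,  0.9973, -1.4676],
       [ 0.    ,  0.    ,  0.    ,  1.    ]])}
```

View pics/top0.png

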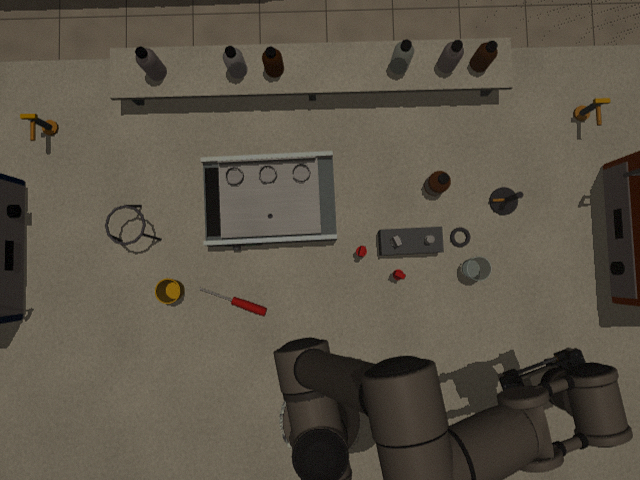

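View pics/side0.png

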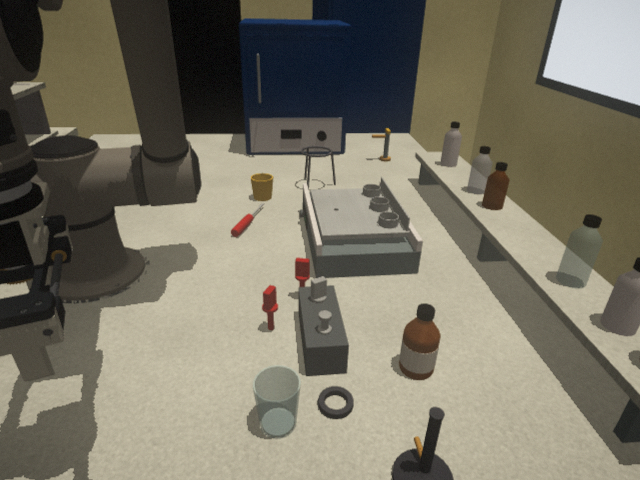

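Top view: the shaker is at about (268,198) with its deck hole at (270,216). The stand is at (410,241), with the flat-headed pin at (397,241) and the rod at (431,239). The red look-alikes are at (361,252) and (399,274). In the side view the lock pin is at (318,290) and the rod at (325,322). Next I'll zoom in and measure.

```bash
cat > h.py <<'E'
import cv2,numpy as np
from cell import robot,cams
np.set_printoptions(precision=4,suppress=True)
def ray(n,u,v):
    c=cams.calibration(n);E=c["extrinsics"];R=E[:3,:3]
    d=np.array([(u-c["cx"])/c["fx"],-(v-c["cy"])/c["fy"],-1.])
    return -R.T@E[:3,3],R.T@d
def onz(n,u,v,z):
    o,d=ray(n,u,v);return o+d*(z-o[2])/d[2]
def pix(n,p):
    c=cams.calibration(n);q=c["extrinsics"]@np.r_[p,1]
    return np.array([c["cx"]-c["fx"]*q[0]/q[2],c["cy"]+c["fy"]*q[1]/q[2]])
E
python3 - <<'E'
from h import *
t=cv2.imread("pics/top0.png");s=cv2.imread("pics/side0.png")
a=cv2.resize(t[145:255,195:345],None,fx=5,fy=5,interpolation=cv2.INTER_CUBIC)
b=cv2.resize(t[220:290,350:450],None,fx=4,fy=4,interpolation=cv2.INTER_CUBIC)
c=cv2.resize(s[270:345,285:355],None,fx=4,fy=4,interpolation=cv2.INTER_CUBIC)
f=lambda i:np.clip(i.astype(float)*1.8,0,255).astype(np.uint8)
cv2.imwrite("pics/a.png",f(a))
m=np.zeros((300,690,3),np.uint8);m[:280,:400]=b;m[:300,405:685]=c;cv2.imwrite("pics/b.png",f(m))
print("hole",onz("top",270,216,.088),"pin top",onz("top",397,241,.13),"rod",onz("top",431,239,.13))
for u,v,z in((202,159,.088),(333,153,.088),(205,244,.088),(336,239,.088)):print(onz("top",u,v,z))
E
```

```text
hole [0.5653 0.1201 0.088 ] pin top [ 0.4858 -0.214   0.13  ] rod [ 0.4884 -0.303   0.13  ]
[0.7263 0.3016 0.088 ]
[ 0.7327 -0.055   0.088 ]
[0.4947 0.2962 0.088 ]
[ 0.498 -0.056  0.088]
```

View pics/a.png

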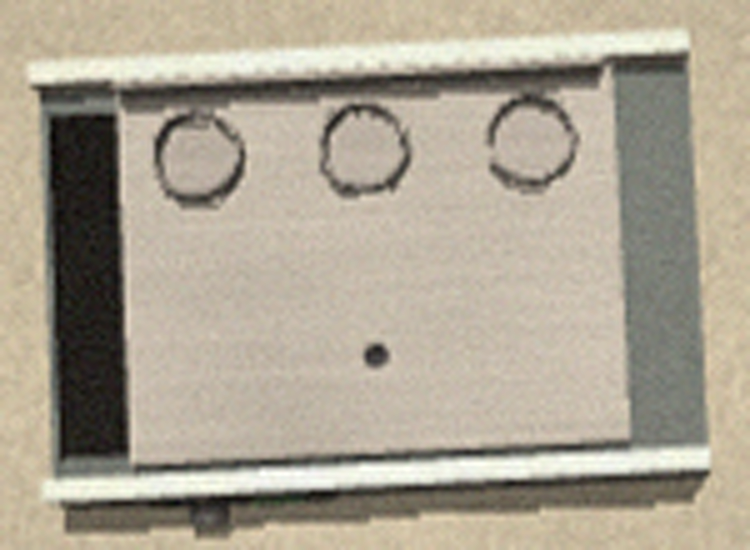

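View pics/b.png

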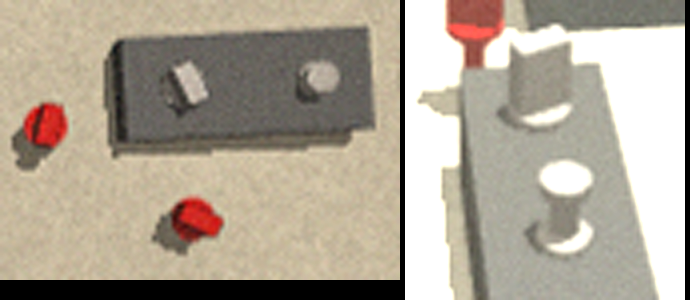

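The crops show the deck hole at (270.2,215.9). The rails' outer corners are clear. The pin's flat head is centred near (397.5,240.5), with its long side about 22° off world x. Next come finer fits.

```bash
python3 - <<'E'
from h import *
t=cv2.imread("pics/top0.png").astype(float);g=t.mean(2)
# rails
m=(g>125)&(t.max(2)-t.min(2)<40);m2=np.zeros_like(m);m2[145:255,195:345]=m[145:255,195:345]
n,l,st,_=cv2.connectedComponentsWithStats(m2.astype(np.uint8))
k=np.isin(l,[i for i in range(1,n) if st[i,2]>60]);print("comps",st[1:][st[1:,2]>30])
pts=np.argwhere(k)[:,::-1].astype(np.float32)
W=np.array([onz("top",u,v,.088)[:2] for u,v in pts],np.float32)
(c,sz,an)=cv2.minAreaRect(W*1000);print("shaker",c,sz,an)
# deck hole
r=g[208:224,262:278];w=np.clip(np.median(r)-25-r,0,None);yy,xx=np.mgrid[208:224,262:278]
h=(np.sum(w*xx)/w.sum(),np.sum(w*yy)/w.sum());print("hole",h,onz("top",*h,.088))
# heads
for nm,b,z in(("pin",(230,250,385,408),.107),("rod",(230,250,420,442),.100)):
    r=g[b[0]:b[1],b[2]:b[3]];mm=(r>(np.median(r)+r.max())/2).astype(np.uint8)
    p=np.argwhere(mm)[:,::-1]+[b[2],b[0]]
    W=np.array([onz("top",u,v,z)[:2] for u,v in p],np.float32)*1000
    print(nm,len(p),W.mean(0),cv2.minAreaRect(W)); 
    C=np.cov(W.T);e,V=np.linalg.eigh(C);print(V[:,1],np.degrees(np.arctan2(V[1,1],V[0,1])))
# stand dark box
for u,v in((380,230),(442,228)):print(onz("top",u,v,.064))
E
```

```text
comps [[201 151 131  10 368]
 [204 235 133   9 377]]
shaker (616.8460083007812, 123.98283386230469) (237.19039916992188, 355.3958740234375) 1.3795922994613647
hole (np.float64(269.70160871821486), np.float64(215.5044110015568)) [0.5666 0.1209 0.088 ]
pin 44 [ 488.8951 -218.6007] ((489.01275634765625, -218.9359893798828), (23.713594436645508, 11.92781925201416), 24.435346603393555)
[-0.9062 -0.4229] -154.9796748333884
rod 45 [ 490.9827 -306.837 ] ((491.363037109375, -307.89239501953125), (18.687021255493164, 18.752880096435547), 87.52957153320312)
[0.6082 0.7938] 52.54076983779362
[ 0.5206 -0.1779  0.064 ]
[ 0.5212 -0.348   0.064 ]
```

Emit:
apply_moves(
  plan=[
    [-0.055,0,-0.0227,0,-1.2,0,0],
    [-0.11,0,-0.0454,0,-2.4,0,0],
    [-0.165,0,-0.0681,0,-3.6,0,0],
    [-0.22,0,-0.0908,0,-4.9,0,0],
    [-0.275,0,-0.1135,0,-6.2,0,0],
  ],
  squeeze=10,
)

```text
time: 0.72
tool_pos: [0.3916, -0.3027, 0.2376]
tool_rot: [-1.571, -0.0, -2.713]
contact_force: [1.1, -1.0, -0.5]
opening: 0.0481
```

```bash
cat >> h.py <<'E'
from scipy.spatial.transform import Rotation as Ro
def st():
    o=robot.observe();R=Ro.from_euler("xyz",o["tool_rot"])
    print("t",round(o["time"],2),"pos",o["tool_pos"],"rot",np.degrees(o["tool_rot"]),"F",o["contact_force"],"T",o["torque"],"op",round(o["opening"],4));return o,R
def to(x,y,z):
    o,R=st();print("tool shift",R.inv().apply(np.array([x,y,z])-o["tool_pos"]))
E
python3 -c "
from h import *
to(.489,-.2185,.17)"
```

```text
t 0.72 pos [ 0.3916 -0.3027  0.2376] rot [ -90.0099   -0.0085 -155.4486] F [ 1.1411 -0.9697 -0.5364] T [ 0.0058 -0.0627 -0.0262] op 0.0481
tool shift [-0.1236  0.0675 -0.0361]
```

Emit:
apply_moves(
  plan=[
    [-0.045,0.02,-0.0131,0,0,0,0],
    [-0.09,0.04,-0.0262,0,0,0,0],
    [-0.1236,0.06,-0.0361,0,0,0,0],
    [-0.1236,0.09,-0.0361,0,0,0,0],
    [-0.1236,0.105,-0.0361,0,0,0,0],
  ],
)

```text
time: 1.35
tool_pos: [0.4873, -0.2192, 0.1309]
tool_rot: [-1.573, -0.002, -2.713]
contact_force: [1.2, -0.5, 1.2]
opening: 0.0461
```

```bash
python3 -c "
from h import *
a=cams.read_camera('side')[230:380,250:410];b=cams.read_camera('top')[190:290,340:460]
m=np.zeros((460,800,3),np.uint8);m[:450,:480]=cv2.resize(a,(480,450));m[:260,485:797]=cv2.resize(b,(312,260))
cv2.imwrite('pics/c.png',np.clip(m*1.6,0,255).astype(np.uint8))
to(.489,-.2185,.085)"
```

```text
t 1.45 pos [ 0.4869 -0.2197  0.1312] rot [ -90.1674   -0.1189 -155.4953] F [-0.8194  0.273   0.351 ] T [ 0.0315 -0.0025  0.0367] op 0.0459
tool shift [-0.0025  0.0462 -0.0001]
```

View pics/c.png

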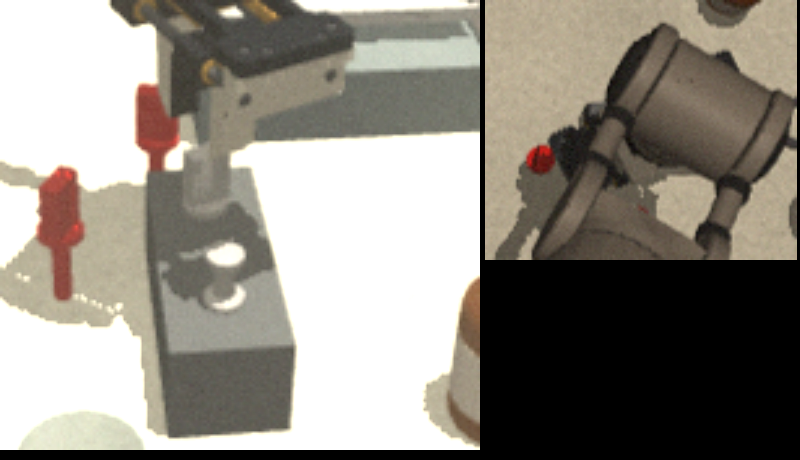

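The gripper is above the flat-headed pin, and the front finger lines up with the head at (205,175) in the crop. The rod at (225,270) is clear. Next I'll descend and close.

Emit:
apply_moves(
  plan=[
    [-0.002,0.02,0,0,0,0,0],
    [-0.002,0.038,0,0,0,0,0],
    [-0.002,0.046,0,0,0,0,0],
    [-0.002,0.046,0,0,0,0,0.3],
    [-0.002,0.046,0,0,0,0,0.5],
  ],
)

```text
time: 2.08
tool_pos: [0.4902, -0.2197, 0.0876]
tool_rot: [-1.569, 0.001, -2.714]
contact_force: [-0.5, 0.0, -0.5]
opening: 0.0304
```

Emit:
apply_moves(
  plan=[
    [0,0,0,0,0,0,0.7],
    [0,0,0,0,0,0,1],
    [0,0,0,0,0,0,1],
    [0,0,0,0,0,0,1],
    [0,0,0,0,0,0,1],
  ],
  squeeze=25,
)

```text
time: 2.7
tool_pos: [0.4895, -0.2185, 0.0872]
tool_rot: [-1.572, 0.0, -2.713]
contact_force: [-2.0, 3.9, 6.4]
opening: 0.0137
```

```bash
python3 -c "
from h import *
to(.489,-.2185,.2)"
```

```text
t 2.7 pos [ 0.4895 -0.2185  0.0872] rot [ -90.0497    0.0026 -155.4716] F [-1.9959  3.8739  6.3791] T [ 0.7152  0.4069 -0.0321] op 0.0137
tool shift [ 0.0005 -0.1128 -0.0004]
```

Emit:
apply_moves(
  plan=[
    [0,0,0,0,0,0,1],
    [0,-0.02,0,0,0,0,1],
    [0,-0.05,0,0,0,0,1],
    [0,-0.09,0,0,0,0,1],
    [0,-0.11,0,0,0,0,1],
  ],
  squeeze=40,
)

```text
time: 3.32
tool_pos: [0.4904, -0.2197, 0.1988]
tool_rot: [-1.568, 0.001, -2.713]
contact_force: [-0.4, -0.3, -1.7]
opening: 0.0143
```

```bash
python3 -c "
from h import *
a=cams.read_camera('side')[180:330,250:410]
cv2.imwrite('pics/d.png',np.clip(cv2.resize(a,(640,600))*1.6,0,255).astype(np.uint8))
to(.5666,.1209,.19)"
```

```text
t 3.38 pos [ 0.4911 -0.2201  0.2008] rot [ -89.6861    0.1861 -155.4666] F [ 0.5921 -0.7995  0.4523] T [-0.0811 -0.1249 -0.0065] op 0.0132
tool shift [-0.2103  0.01   -0.2789]
```

View pics/d.png

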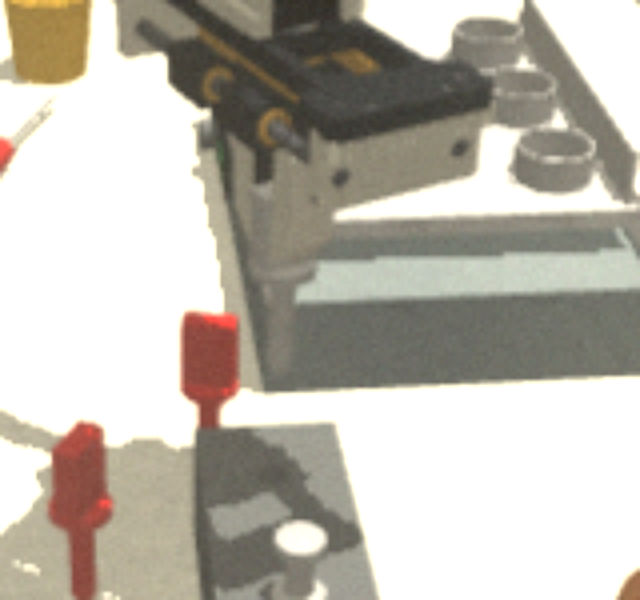

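The pin is held upright, collar just below the fingertips at (285,270), foot at (278,378) in the crop. The rod and red look-alikes are undisturbed. Carrying it to the deck hole and turning the jaws along the slide.

Emit:
apply_moves(
  plan=[
    [-0.03,0,-0.04,0,5,0,1],
    [-0.065,0,-0.086,0,10,0,1],
    [-0.1,0,-0.133,0,15,0,1],
    [-0.135,0,-0.179,0,20,0,1],
    [-0.17,0,-0.225,0,23.1,0,1],
  ],
)

```text
time: 4.0
tool_pos: [0.551, 0.0578, 0.1959]
tool_rot: [-1.57, -0.001, -3.119]
contact_force: [0.6, -0.7, -1.1]
opening: 0.0135
```

```bash
python3 -c "
from h import *
to(.5666,.1209,.18)"
```

```text
t 4.0 pos [0.551  0.0578 0.1959] rot [ -89.9799   -0.0338 -178.7041] F [ 0.6436 -0.7348 -1.0989] T [ 0.0067 -0.0718 -0.0325] op 0.0135
tool shift [-0.017   0.0159 -0.0627]
```

Emit:
apply_moves(
  plan=[
    [-0.009,0.008,-0.03,0,0,0,1],
    [-0.017,0.016,-0.055,0,0,0,1],
    [-0.017,0.02,-0.0627,0,0,0,1],
    [-0.017,0.023,-0.0627,0,0,0,1],
    [-0.017,0.023,-0.0627,0,0,0,1],
  ],
)

```text
time: 4.62
tool_pos: [0.5662, 0.1181, 0.1735]
tool_rot: [-1.57, -0.001, -3.118]
contact_force: [0.2, -0.1, -1.0]
opening: 0.0137
```

```bash
python3 -c "
from h import *
A=cams.read_camera('side')
a=A[170:250,290:390]
cv2.imwrite('pics/e.png',np.clip(cv2.resize(a,(800,640),interpolation=cv2.INTER_CUBIC)[:600]*1.3,0,255).astype(np.uint8))
o,R=st()
p=o['tool_pos'];print('foot px',8*(pix('side',p-[0,0,.073])-[290,170]),'hole px',8*(pix('side',[.5666,.1209,.088])-[290,170]))
s=cv2.imread('pics/side0.png')
g=s.mean(2)[200:220,325:350];w=np.clip(np.median(g)-20-g,0,None);yy,xx=np.mgrid[200:220,325:350];h=((w*xx).sum()/w.sum(),(w*yy).sum()/w.sum());print('side hole',h,onz('side',*h,.088))
"
```

```text
t 4.67 pos [0.5664 0.1181 0.1738] rot [ -89.9784    0.0019 -178.6466] F [-0.919   0.4471 -2.1575] T [-0.0182 -0.0614  0.0241] op 0.0136
foot px [367.0604 281.5451] hole px [364.859  314.3709]
side hole (np.float64(335.72172351885104), np.float64(209.02333931777378)) [0.5671 0.1225 0.088 ]
```

View pics/e.png

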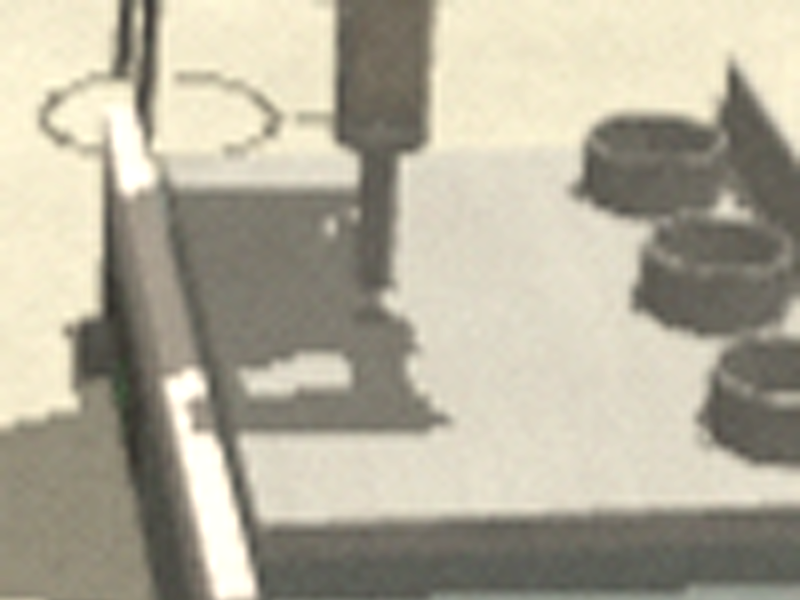

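The foot sits at crop (374,287), just above and in line with the hole at about (370,310). x agrees to within 1 mm, and y needs about +3 mm. Now the gentle descent.

Emit:
apply_moves(
  plan=[
    [0,0.003,-0.0034,0,0,0,1],
    [0,0.006,-0.0034,0,0,0,1],
    [0,0.009,-0.0034,0,0,0,1],
    [0,0.0105,-0.0034,0,0,0,1],
    [0,0.012,-0.0034,0,0,0,1],
  ],
)

```text
time: 5.3
tool_pos: [0.5664, 0.1225, 0.1616]
tool_rot: [-1.571, 0.0, -3.117]
contact_force: [0.3, -1.1, -1.5]
opening: 0.0137
```

Emit:
apply_moves(
  plan=[
    [0,0.0004,0,0,0,0,1],
    [0,0.0008,0,0,0,0,1],
    [0,0.0012,0,0,0,0,1],
    [0,0.0016,0,0,0,0,1],
    [0,0.002,0,0,0,0,1],
  ],
)

```text
time: 5.92
tool_pos: [0.5664, 0.1225, 0.1597]
tool_rot: [-1.571, 0.0, -3.117]
contact_force: [-1.1, -0.0, -2.2]
opening: 0.014
```

```bash
python3 -c "
from h import *
st()"
```

```text
t 5.92 pos [0.5664 0.1225 0.1597] rot [ -89.994     0.002  -178.5767] F [-1.1258 -0.0329 -2.1932] T [-0.0228  0.0293 -0.0034] op 0.014
```

Emit:
apply_moves(
  plan=[
    [0,0.0004,0,0,0,0,1],
    [0,0.0008,0,0,0,0,1],
    [0,0.0012,0,0,0,0,1],
    [0,0.0016,0,0,0,0,1],
    [0,0.002,0,0,0,0,1],
  ],
)

```text
time: 6.55
tool_pos: [0.5664, 0.1225, 0.1577]
tool_rot: [-1.571, 0.0, -3.117]
contact_force: [-0.3, -0.9, -1.2]
opening: 0.014
```

Emit:
apply_moves(
  plan=[
    [0,0.0003,0,0,0,0,1],
    [0,0.0006,0,0,0,0,1],
    [0,0.0009,0,0,0,0,1],
    [0,0.0012,0,0,0,0,1],
    [0,0.0015,0,0,0,0,1],
  ],
)

```text
time: 7.18
tool_pos: [0.5663, 0.1224, 0.1562]
tool_rot: [-1.57, -0.0, -3.117]
contact_force: [-0.6, -1.7, 0.1]
opening: 0.0136
```

The foot is now about 5 mm into the upper hole with no notable force. Continuing down to feel the lower deck.

Emit:
apply_moves(
  plan=[
    [0,0.001,0,0,0,0,1],
    [0,0.002,0,0,0,0,1],
    [0,0.003,0,0,0,0,1],
    [0,0.004,0,0,0,0,1],
    [0,0.005,0,0,0,0,1],
  ],
)

```text
time: 7.8
tool_pos: [0.5663, 0.1225, 0.1511]
tool_rot: [-1.571, -0.0, -3.117]
contact_force: [-0.6, -2.0, 0.1]
opening: 0.0138
```

Emit:
apply_moves(
  plan=[
    [0,0.0005,0,0,0,0,1],
    [0,0.001,0,0,0,0,1],
    [0,0.0015,0,0,0,0,1],
    [0,0.002,0,0,0,0,1],
    [0,0.0025,0,0,0,0,1],
  ],
)

```text
time: 8.43
tool_pos: [0.5664, 0.1225, 0.1487]
tool_rot: [-1.571, -0.0, -3.117]
contact_force: [-0.2, -2.2, -0.5]
opening: 0.0139
```

```bash
python3 -c "
from h import *
st()"
```

```text
t 8.43 pos [0.5664 0.1225 0.1487] rot [ -89.995    -0.0001 -178.5777] F [-0.1781 -2.1837 -0.4821] T [-0.3287  0.1982 -0.024 ] op 0.0139
```

Emit:
apply_moves(
  plan=[
    [0,0.0004,0,0,0,0,1],
    [0,0.0008,0,0,0,0,1],
    [0,0.0012,0,0,0,0,1],
    [0,0.0016,0,0,0,0,1],
    [0,0.002,0,0,0,0,1],
  ],
)

```text
time: 9.05
tool_pos: [0.5664, 0.1225, 0.1472]
tool_rot: [-1.571, 0.0, -3.117]
contact_force: [-1.9, -1.8, 6.0]
opening: 0.0137
```

Emit:
apply_moves(
  plan=[
    [0,0.0002,0,0,0,0,1],
    [0,0.0004,0,0,0,0,1],
    [0,0.0006,0,0,0,0,1],
    [0,0.0008,0,0,0,0,1],
    [0,0.001,0,0,0,0,1],
  ],
)

```text
time: 9.68
tool_pos: [0.5665, 0.1226, 0.1471]
tool_rot: [-1.571, 0.001, -3.117]
contact_force: [-3.6, -1.5, 11.4]
opening: 0.0134
```

The foot touches the lower deck at TCP z ≈ 0.1473, so the foot is about 73 mm below the TCP. Stiffness is about 5.5 N/mm. Easing off slightly and sweeping towards +y.

Emit:
apply_moves(
  plan=[
    [0,-0.0006,0,0,0,0,1],
    [0,-0.0008,-0.0015,0,0,0,1],
    [0,-0.0008,-0.003,0,0,0,1],
    [0,-0.0008,-0.0045,0,0,0,1],
    [0,-0.0008,-0.006,0,0,0,1],
  ],
)

```text
time: 10.3
tool_pos: [0.5663, 0.1275, 0.1472]
tool_rot: [-1.569, 0.0, -3.117]
contact_force: [-2.8, -6.2, 6.8]
opening: 0.0136
```

Emit:
apply_moves(
  plan=[
    [0,0,-0.001,0,0,0,1],
    [0,0,-0.002,0,0,0,1],
    [0,0,-0.003,0,0,0,1],
    [0,0,-0.004,0,0,0,1],
    [0,0,-0.005,0,0,0,1],
  ],
)

```text
time: 10.92
tool_pos: [0.5662, 0.1325, 0.1471]
tool_rot: [-1.569, 0.0, -3.117]
contact_force: [-2.3, -6.2, 6.5]
opening: 0.0139
```

Fy is high enough that the lower deck may be dragging along by friction, so I'm lightening the touch.

Emit:
apply_moves(
  plan=[
    [0,-0.0007,0,0,0,0,1],
    [0,-0.0007,-0.001,0,0,0,1],
    [0,-0.0007,-0.002,0,0,0,1],
    [0,-0.0007,-0.003,0,0,0,1],
    [0,-0.0007,-0.004,0,0,0,1],
  ],
)

```text
time: 11.55
tool_pos: [0.5661, 0.1376, 0.1472]
tool_rot: [-1.571, 0.0, -3.117]
contact_force: [-0.9, -3.8, 2.5]
opening: 0.0137
```

Emit:
apply_moves(
  plan=[
    [0,0,-0.001,0,0,0,1],
    [0,0,-0.002,0,0,0,1],
    [0,0,-0.003,0,0,0,1],
    [0,0,-0.004,0,0,0,1],
    [0,0,-0.005,0,0,0,1],
  ],
)

```text
time: 12.18
tool_pos: [0.5659, 0.1426, 0.1472]
tool_rot: [-1.571, 0.0, -3.117]
contact_force: [-0.2, -4.0, 1.8]
opening: 0.014
```

Emit:
apply_moves(
  plan=[
    [0,0,-0.001,0,0,0,1],
    [0,0,-0.002,0,0,0,1],
    [0,0,-0.003,0,0,0,1],
    [0,0,-0.004,0,0,0,1],
    [0,0,-0.005,0,0,0,1],
  ],
)

```text
time: 12.8
tool_pos: [0.5658, 0.1476, 0.1472]
tool_rot: [-1.571, 0.0, -3.117]
contact_force: [-0.5, -4.0, 1.8]
opening: 0.0134
```

Emit:
apply_moves(
  plan=[
    [0,0,-0.0007,0,0,0,1],
    [0,0,-0.0014,0,0,0,1],
    [0,0,-0.0021,0,0,0,1],
    [0,0,-0.0028,0,0,0,1],
    [0,0,-0.0035,0,0,0,1],
  ],
)

```text
time: 13.42
tool_pos: [0.5657, 0.1512, 0.1472]
tool_rot: [-1.571, 0.0, -3.117]
contact_force: [0.1, -3.3, 0.6]
opening: 0.0137
```

Emit:
apply_moves(
  plan=[
    [0,0.0003,0,0,0,0,1],
    [0,0.0003,-0.0007,0,0,0,1],
    [0,0.0003,-0.0014,0,0,0,1],
    [0,0.0003,-0.0021,0,0,0,1],
    [0,0.0003,-0.0028,0,0,0,1],
  ],
)

```text
time: 14.05
tool_pos: [0.5654, 0.1543, 0.1465]
tool_rot: [-1.572, -0.001, -3.117]
contact_force: [0.1, -1.8, -1.0]
opening: 0.0138
```

```bash
python3 -c "
from h import *
st()"
```

```text
t 14.05 pos [0.5654 0.1543 0.1465] rot [ -90.0412   -0.0323 -178.5882] F [ 0.1184 -1.8402 -1.0332] T [-0.2733  0.0035 -0.0014] op 0.0138
```

The foot dropped and Fz went to zero: the lower hole is at y ≈ 0.154. Descending.

Emit:
apply_moves(
  plan=[
    [0,0.0005,0,0,0,0,1],
    [0,0.001,0,0,0,0,1],
    [0,0.0015,0,0,0,0,1],
    [0,0.002,0,0,0,0,1],
    [0,0.0025,0,0,0,0,1],
  ],
)

```text
time: 14.68
tool_pos: [0.5656, 0.154, 0.1444]
tool_rot: [-1.571, 0.0, -3.117]
contact_force: [-0.9, 0.8, -0.8]
opening: 0.0138
```

Emit:
apply_moves(
  plan=[
    [0,0.0003,0,0,0,0,1],
    [0,0.0006,0,0,0,0,1],
    [0,0.0009,0,0,0,0,1],
    [0,0.0012,0,0,0,0,1],
    [0,0.0015,0,0,0,0,1],
  ],
)

```text
time: 15.3
tool_pos: [0.5657, 0.1541, 0.1432]
tool_rot: [-1.571, 0.0, -3.117]
contact_force: [-1.8, 3.7, 4.0]
opening: 0.0138
```

Emit:
apply_moves(
  plan=[
    [0.0001,0,-0.0004,0,0,0,1],
    [0.0002,0,-0.0008,0,0,0,1],
    [0.0002,0.0003,-0.0008,0,0,0,1],
    [0.0002,0.0006,-0.0008,0,0,0,1],
    [0.0002,0.001,-0.0008,0,0,0,1],
  ],
)

```text
time: 15.92
tool_pos: [0.5654, 0.1545, 0.1418]
tool_rot: [-1.571, -0.0, -3.117]
contact_force: [0.4, 1.0, 1.2]
opening: 0.0134
```

Emit:
apply_moves(
  plan=[
    [0,0.0003,0,0,0,0,1],
    [0,0.0006,0,0,0,0,1],
    [0,0.0009,0,0,0,0,1],
    [0,0.0012,0,0,0,0,1],
    [0,0.0015,0,0,0,0,1],
  ],
)

```text
time: 16.55
tool_pos: [0.5654, 0.1546, 0.1404]
tool_rot: [-1.571, -0.0, -3.117]
contact_force: [-0.1, 0.5, 0.6]
opening: 0.0137
```

Through the lower deck. Descending to just above the bed, then drawing both decks back towards the lock hole.

Emit:
apply_moves(
  plan=[
    [0,0.001,0,0,0,0,1],
    [0,0.002,0,0,0,0,1],
    [0,0.003,0,0,0,0,1],
    [0,0.004,0,0,0,0,1],
    [0,0.005,0,0,0,0,1],
  ],
)

```text
time: 17.18
tool_pos: [0.5654, 0.1547, 0.1353]
tool_rot: [-1.571, -0.0, -3.117]
contact_force: [-0.8, 0.6, 2.2]
opening: 0.0139
```

Emit:
apply_moves(
  plan=[
    [0,0,0.001,0,0,0,1],
    [0,0,0.003,0,0,0,1],
    [0,0,0.005,0,0,0,1],
    [0,0,0.0075,0,0,0,1],
    [0,0,0.01,0,0,0,1],
  ],
)

```text
time: 17.8
tool_pos: [0.5655, 0.1454, 0.1353]
tool_rot: [-1.572, -0.0, -3.117]
contact_force: [0.2, 5.0, -1.2]
opening: 0.0137
```

```bash
python3 -c "
from h import *
st()"
```

```text
t 17.8 pos [0.5655 0.1454 0.1353] rot [ -90.0823   -0.0022 -178.5785] F [ 0.2312  4.9993 -1.2322] T [1.3508 0.073  0.0656] op 0.0137
```

Emit:
apply_moves(
  plan=[
    [0,0,0.0025,0,0,0,1],
    [0,0,0.005,0,0,0,1],
    [0,0,0.0075,0,0,0,1],
    [0,0,0.01,0,0,0,1],
    [0,0,0.0125,0,0,0,1],
  ],
)

```text
time: 18.42
tool_pos: [0.5658, 0.1328, 0.1352]
tool_rot: [-1.572, -0.0, -3.117]
contact_force: [-0.7, 5.4, -1.1]
opening: 0.0139
```

Emit:
apply_moves(
  plan=[
    [0,0.0005,0.0015,0,0,0,1],
    [0,0.001,0.003,0,0,0,1],
    [0,0.0015,0.0045,0,0,0,1],
    [0,0.002,0.0045,0,0,0,1],
    [0,0.0025,0.0045,0,0,0,1],
  ],
)

```text
time: 19.05
tool_pos: [0.566, 0.1282, 0.1332]
tool_rot: [-1.572, 0.0, -3.117]
contact_force: [-1.3, 4.9, 4.1]
opening: 0.0136
```

The foot is touching the bed (z 0.1332, about 4 N). Sweeping slowly to the lock hole.

Emit:
apply_moves(
  plan=[
    [0,0,0.0006,0,0,0,1],
    [0,0,0.0012,0,0,0,1],
    [0,0,0.0018,0,0,0,1],
    [0,0,0.0024,0,0,0,1],
    [0,0,0.003,0,0,0,1],
  ],
)

```text
time: 19.68
tool_pos: [0.5661, 0.1253, 0.1331]
tool_rot: [-1.572, 0.0, -3.117]
contact_force: [-0.9, 5.0, 2.2]
opening: 0.014
```

Emit:
apply_moves(
  plan=[
    [0,0,0.0004,0,0,0,1],
    [0,0,0.0008,0,0,0,1],
    [0,0,0.0012,0,0,0,1],
    [0,0,0.0016,0,0,0,1],
    [0,0,0.002,0,0,0,1],
  ],
)

```text
time: 20.3
tool_pos: [0.5661, 0.1233, 0.1331]
tool_rot: [-1.572, 0.0, -3.117]
contact_force: [-1.6, 5.4, 2.0]
opening: 0.0137
```

Emit:
apply_moves(
  plan=[
    [0,0.0002,0.0004,0,0,0,1],
    [0,0.0002,0.0008,0,0,0,1],
    [0,0.0002,0.0012,0,0,0,1],
    [0,0.0002,0.0016,0,0,0,1],
    [0,0.0002,0.002,0,0,0,1],
  ],
)

```text
time: 20.92
tool_pos: [0.5661, 0.1213, 0.133]
tool_rot: [-1.572, 0.0, -3.117]
contact_force: [-1.0, 5.9, 2.3]
opening: 0.0136
```

Emit:
apply_moves(
  plan=[
    [0,0,0.0004,0,0,0,1],
    [0,0,0.0008,0,0,0,1],
    [0,0,0.0012,0,0,0,1],
    [0,0,0.0016,0,0,0,1],
    [0,0,0.002,0,0,0,1],
  ],
)

```text
time: 21.55
tool_pos: [0.5662, 0.1199, 0.133]
tool_rot: [-1.573, 0.0, -3.117]
contact_force: [-0.6, 9.0, 2.6]
opening: 0.0137
```

Emit:
apply_moves(
  plan=[
    [0,0,-0.0003,0,0,0,1],
    [0,0.0002,-0.0006,0,0,0,1],
    [0,0.0004,-0.0009,0,0,0,1],
    [0,0.0006,-0.0009,0,0,0,1],
    [0,0.0006,-0.0009,0,0,0,1],
  ],
)

```text
time: 22.18
tool_pos: [0.5662, 0.1202, 0.1329]
tool_rot: [-1.572, 0.001, -3.117]
contact_force: [-1.9, 4.4, 5.2]
opening: 0.0137
```

```bash
python3 -c "
from h import *
st()"
```

```text
t 22.18 pos [0.5662 0.1202 0.1329] rot [ -90.0629    0.0378 -178.5784] F [-1.905   4.3927  5.2344] T [ 1.2374  0.5364 -0.0071] op 0.0137
```

The side force jumped at y ≈ 0.1199 with no drop. Friction in the deck holes (drag × µ) can hold the pin up, so the foot may just be catching the far edge of the lock hole. I'll back off in +y to unload the sides.

Emit:
apply_moves(
  plan=[
    [0,0,-0.0004,0,0,0,1],
    [0,0,-0.0008,0,0,0,1],
    [0,0,-0.0012,0,0,0,1],
    [0,0,-0.0012,0,0,0,1],
    [0,0,-0.0012,0,0,0,1],
  ],
)

```text
time: 22.8
tool_pos: [0.5663, 0.1205, 0.1328]
tool_rot: [-1.57, 0.001, -3.117]
contact_force: [-1.9, 2.7, 4.6]
opening: 0.0135
```

Emit:
apply_moves(
  plan=[
    [0,0,-0.0003,0,0,0,1],
    [0,0,-0.0006,0,0,0,1],
    [0,0,-0.0009,0,0,0,1],
    [0,0,-0.0012,0,0,0,1],
    [0,0,-0.0012,0,0,0,1],
  ],
)

```text
time: 23.42
tool_pos: [0.5663, 0.1209, 0.1328]
tool_rot: [-1.569, 0.0, -3.117]
contact_force: [-2.8, -0.8, 5.7]
opening: 0.0137
```

```bash
python3 -c "
from h import *
st()"
```

```text
t 23.43 pos [0.5663 0.1209 0.1328] rot [ -89.8927    0.0285 -178.5643] F [-2.8023 -0.8083  5.6581] T [-0.2341  0.3981  0.0147] op 0.0137
```

Emit:
apply_moves(
  plan=[
    [0.0002,0,0,0,0,0,1],
    [0.0004,0,0,0,0,0,1],
    [0.0006,0,0,0,0,0,1],
    [0.0006,0,-0.0004,0,0,0,1],
    [0.0006,0,-0.0008,0,0,0,1],
  ],
)

```text
time: 24.05
tool_pos: [0.566, 0.1214, 0.1326]
tool_rot: [-1.568, 0.001, -3.117]
contact_force: [-0.9, -4.8, 4.9]
opening: 0.0139
```

Emit:
apply_moves(
  plan=[
    [0,0,-0.0004,0,0,0,1],
    [0,0,-0.0008,0,0,0,1],
    [0,0,-0.0012,0,0,0,1],
    [0,0,-0.0016,0,0,0,1],
    [0,0,-0.0016,0,0,0,1],
  ],
)

```text
time: 24.68
tool_pos: [0.5658, 0.1235, 0.132]
tool_rot: [-1.569, 0.0, -3.117]
contact_force: [1.4, -4.9, 3.2]
opening: 0.0141
```

z is now 1.2 mm below the bed contact, so the foot is entering the lock hole. Unloading sideways and pressing gently.

Emit:
apply_moves(
  plan=[
    [0,0.0003,0.0003,0,0,0,1],
    [0,0.0006,0.0006,0,0,0,1],
    [0,0.0009,0.0009,0,0,0,1],
    [0,0.0009,0.0009,0,0,0,1],
    [0,0.0009,0.0009,0,0,0,1],
  ],
)

```text
time: 25.3
tool_pos: [0.5657, 0.1233, 0.1311]
tool_rot: [-1.571, 0.0, -3.117]
contact_force: [2.4, -4.4, 0.2]
opening: 0.0136
```

```bash
python3 -c "
from h import *
st()"
```

```text
t 25.3 pos [0.5657 0.1233 0.1311] rot [ -89.9859    0.0148 -178.5727] F [ 2.404  -4.4228  0.2353] T [-0.9976 -0.4389 -0.0288] op 0.0136
```

Emit:
apply_moves(
  plan=[
    [-0.0002,0,0.0003,0,0,0,1],
    [-0.0004,0.0003,0.0006,0,0,0,1],
    [-0.0004,0.0006,0.0008,0,0,0,1],
    [-0.0004,0.0009,0.0008,0,0,0,1],
    [-0.0004,0.0012,0.0008,0,0,0,1],
  ],
)

```text
time: 25.92
tool_pos: [0.5656, 0.123, 0.1297]
tool_rot: [-1.571, -0.001, -3.117]
contact_force: [0.2, -1.2, -0.2]
opening: 0.0139
```

Emit:
apply_moves(
  plan=[
    [0,0.0003,0,0,0,0,1],
    [0,0.0006,0,0,0,0,1],
    [0,0.0009,0,0,0,0,1],
    [0,0.0012,0,0,0,0,1],
    [0,0.0015,0,0,0,0,1],
  ],
)

```text
time: 26.55
tool_pos: [0.5659, 0.1229, 0.1285]
tool_rot: [-1.571, -0.0, -3.117]
contact_force: [1.0, 2.7, -0.1]
opening: 0.0136
```

The pin is past its taper in the lock hole. Pushing it home in steps.

Emit:
apply_moves(
  plan=[
    [0,0.001,-0.0002,0,0,0,1],
    [0,0.002,-0.0003,0,0,0,1],
    [0,0.003,-0.0003,0,0,0,1],
    [0,0.004,-0.0003,0,0,0,1],
    [0,0.005,-0.0003,0,0,0,1],
  ],
)

```text
time: 27.18
tool_pos: [0.566, 0.123, 0.1235]
tool_rot: [-1.571, 0.0, -3.117]
contact_force: [-0.4, 2.2, 0.4]
opening: 0.0139
```

Emit:
apply_moves(
  plan=[
    [0,0.001,0,0,0,0,1],
    [0,0.002,0,0,0,0,1],
    [0,0.003,0,0,0,0,1],
    [0,0.004,0,0,0,0,1],
    [0,0.005,0,0,0,0,1],
  ],
)

```text
time: 27.8
tool_pos: [0.566, 0.123, 0.1185]
tool_rot: [-1.571, 0.0, -3.117]
contact_force: [-0.4, 2.7, 2.4]
opening: 0.0136
```

Emit:
apply_moves(
  plan=[
    [0,0.001,-0.0002,0,0,0,1],
    [0,0.002,-0.0003,0,0,0,1],
    [0,0.003,-0.0003,0,0,0,1],
    [0,0.004,-0.0003,0,0,0,1],
    [0,0.005,-0.0003,0,0,0,1],
  ],
)

```text
time: 28.42
tool_pos: [0.566, 0.1231, 0.1134]
tool_rot: [-1.571, 0.0, -3.117]
contact_force: [-0.5, 1.6, 1.4]
opening: 0.0136
```

Emit:
apply_moves(
  plan=[
    [0,0.0006,0,0,0,0,1],
    [0,0.0012,0,0,0,0,1],
    [0,0.0018,0,0,0,0,1],
    [0,0.0023,0,0,0,0,1],
    [0,0.0028,0,0,0,0,1],
  ],
)

```text
time: 29.05
tool_pos: [0.566, 0.1232, 0.1112]
tool_rot: [-1.571, 0.0, -3.117]
contact_force: [-2.3, 0.5, 8.4]
opening: 0.0137
```

```bash
python3 -c "
from h import *
st()"
```

```text
t 29.05 pos [0.566  0.1232 0.1112] rot [ -89.9857    0.0185 -178.574 ] F [-2.3038  0.5129  8.4283] T [ 0.1996  0.432  -0.0362] op 0.0137
```

The collar is seated: z is 0.1112 against 0.1113 predicted, with a contact force of 8 N. Easing off, releasing and lifting.

Emit:
apply_moves(
  plan=[
    [0,-0.0008,0,0,0,0,1],
    [0,-0.0008,0,0,0,0,0.5],
    [0,-0.0008,0,0,0,0,0.3],
    [0,-0.0008,0,0,0,0,0.2],
    [0,-0.0008,0,0,0,0,0.2],
  ],
)

```text
time: 29.68
tool_pos: [0.5659, 0.1231, 0.1114]
tool_rot: [-1.571, -0.0, -3.117]
contact_force: [-0.6, 0.8, -0.5]
opening: 0.0367
```

Emit:
apply_moves(
  plan=[
    [0,0,0,0,0,0,0.2],
    [0,-0.01,0,0,0,0,0.2],
    [0,-0.03,0,0,0,0,0.2],
    [0,-0.06,0,0,0,0,0.2],
    [0,-0.11,0,0,0,0,0.2],
  ],
)

```text
time: 30.3
tool_pos: [0.5651, 0.1231, 0.2219]
tool_rot: [-1.57, -0.003, -3.117]
contact_force: [0.7, 0.6, 0.1]
opening: 0.0369
```

Emit:
apply_moves(
  plan=[
    [0.04,-0.02,0.03,0,0,0,0.2],
    [0.06,-0.02,0.08,0,0,0,0.2],
    [0.08,-0.02,0.13,0,0,0,0.2],
    [0.1,-0.02,0.18,0,0,0,0.2],
    [0.12,-0.02,0.23,0,0,0,0.2],
  ],
)

```text
time: 30.92
tool_pos: [0.451, -0.1112, 0.2425]
tool_rot: [-1.57, 0.002, -3.117]
contact_force: [1.1, 0.0, 0.9]
opening: 0.0368
```

```bash
python3 -c "
from h import *
t=cams.read_camera('top');s=cams.read_camera('side')
m=np.zeros((500,800,3),np.uint8);m[:440,:400]=cv2.resize(t[150:260,210:310],(400,440));m[:400,405:797]=cv2.resize(s[160:260,290:388],(392,400))
cv2.imwrite('pics/f.png',np.clip(m*1.5,0,255).astype(np.uint8))
st()
for z,n in((.131,'top'),(.088,'collar')):
  print(n,(pix('top',[.566,.1232,z])-[210,150])*4,(pix('side',[.566,.1232,z])-[290,160])*4)"
```

```text
t 31.02 pos [ 0.4504 -0.1136  0.2424] rot [ -89.8842    0.0317 -178.8838] F [-0.7855  0.6199  1.0593] T [0.0809 0.0721 0.0272] op 0.0368
top [228.4776 256.2956] [183.7668 133.5231]
collar [235.3522 263.0445] [181.0315 195.6742]
```

View pics/f.png

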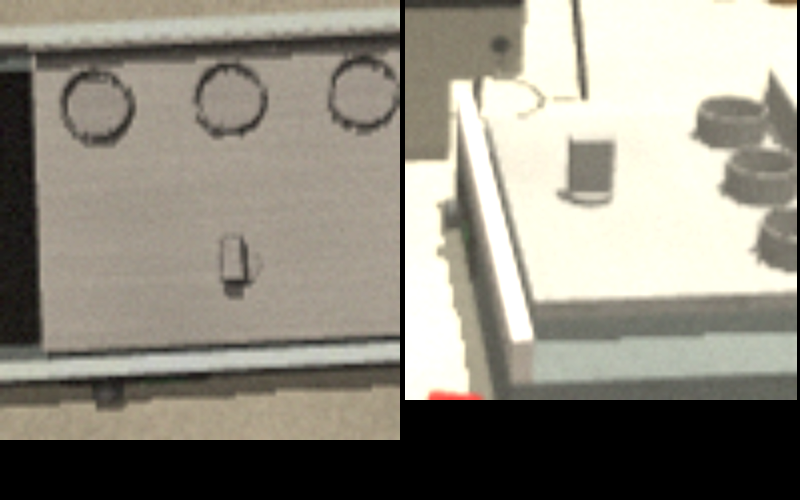

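The pin stands upright with its collar flat on the deck. Its head is at (232,258) in the top crop and its collar at (590,195) in the side crop, both close to the home predictions. The arm is clear, so I'm handing in.

```bash
python3 -c "
from cell import robot
print(robot.hand_in())"
```

```text
the job is handed in; nothing more can be done
None
```

The lock pin is through both decks and fully home in the bed's lock hole. It is released, the arm is clear, and I handed the job in at about 31 s. The hand-in reports no verdict.

- **Path:** I took the pin from the stand and passed it through the upper deck. The lower deck's hole was at world y ≈ 0.154. I drew both decks back to the lock hole at y ≈ 0.123 and pushed the pin down until the collar touched.
- **Last checks:** The collar seated at tool height 0.1112 m, against 0.1113 m predicted for fully home. The final pictures show the pin upright with its collar flat on the upper deck. The wrist force was near zero after release.
- **Forces:** The highest force I read was about 11–12 N, against the 40 N limit. Readings come only at the end of each move.
- **What didn't go to plan:**
  - My first sweep of the lower deck pressed a little too hard and probably dragged that deck along a few millimetres.
  - The first pass over the lock hole did not drop in, probably held up by friction in the deck holes. It went in after I backed off about 3 mm and unloaded it sideways.
- **Left alone:** I never touched the thin rod, the red look-alikes or the other bench items. The rod and look-alikes were still in place in the picture after the pick, but I did not re-measure anything at the end.

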